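# Turn a bisque tube vase panel-up in its V-rests and lay the spray stencil on it

### The arm

A 7-joint arm with a two-finger parallel gripper is mounted at the origin on a cart in front of the work surface, level with it; the furniture and walls round the work are solid. World frame = base frame: x ahead of the robot, y to its left, z up, the work surface at z = 0. Lengths are in m, angles in degrees, forces in N, time in s.
With the tool pointing down it reaches from about 0.425 to 0.875 m from the base axis. Payload 4.7 kg.
Tool frame: the origin (TCP) lies midway between the tips of the shut fingers; the grasp point (between the pads) lies 19 mm behind it; z points along the fingers, y is the direction in which the jaws open and shut (so a half turn about z gives the same grasp; the last joint's range is limited). The gripper opens to 87 mm and grips with 3 to 60 N. Pads are 19 mm wide; open, the fingers measure 117 mm over their backs; the gripper's body (75 mm by 190 mm) begins 51 mm behind the grasp point.
Start: joints at [74.605, 18.392, -4.016, 83.108, 1.295, 78.541, -3.26], TCP at [0.181, -0.624, 0.223] pointing down, gripper open.
Joint ranges: [-163.93, 163.93], [-17.29, 119.83], [-79.2, 71.16], [3.27, 140.29], [-89.18, 269.18], [5.43, 117.66], [-154.24, 154.24]. Speed limits (degrees/s): [147.25, 147.25, 180, 180, 180, 180, 180].

### API

Orientations are given as [roll, pitch, yaw] about the fixed x, y, z axes, in that order (R = Rz(yaw) Ry(pitch) Rx(roll)).
In Python, from cell import env gives the robot as it stands.
- The arm moves only by the tool apply_moves, never from a script. Its argument "targets" is a list of rows, each a list of 2 entries, a list of its own where there are three numbers: the shift along the world's x, y, z in mm, then the turn, a rotation vector about the world's x, y, z in rad. A call has 1 to 8 rows; each row is the pose to reach, as a shift and turn from the pose commanded when the call began; what a row does not reach only later rows make up. A row lasts 1/10 s, in which the tool goes at most 50 mm and 8.59 degrees, less where a joint would pass 70% of its speed; a pose out of reach is approached as far as the arm can. A call with a gripper value outside its range is refused whole. "hand" is the finger opening in mm, from 0 to 87, set as the call begins (left out, the last holds). The fingers move at their own pace and stop on an object; "squeeze" is the grip in N (left out, the last holds). Time passes only in rows, so rows that repeat a pose let the fingers close. It gives the time, the measured TCP pose, the force and the opening at its end, in the units of the state.
- env.get_obs(): the state, without advancing time (a new reading comes with each control period).
- env.read_camera(name): name is "scene" or "top" or "wrist"; returns a dict with "image" (384x512x3 uint8, red, green, blue), "camera_matrix" (3x3 intrinsics, pixels), "k1" (the pictures are not rectified: a ray, as slopes to the right and down, at radius r is drawn at 1 + k1 r^2 times it, then the intrinsics apply), "camera_from_world" (4x4, takes a point from world to camera coordinates); the wrist camera has in their place "mount" (4x4, takes a point from camera to tool coordinates, whose origin is the TCP and whose axes are the flange's). Camera axes: x right, y down, z forward; pixel columns grow to the right and rows downward; lengths in m; the calibration is good to about 2 mm. A picture is of the moment at which its call begins: read the wrist's pose just before it. There is no depth.
- env.sign_off(): hands the job in, once; it reports no verdict.
Trained networks look in a picture, given as the dict that the camera call returned (one of the last four; its "shot" number tells which), for a name from the list of things; names that differ only in an ending like _2 or _b are one class to them, and where a whole thing is asked for, a point or a joint stands for the part that bears it (a point fixed in the world has none). Each returns a list of dicts, best first, with "conf" (0 to 1); they miss things now and then, are a little off and sometimes report something else, mostly with a low value. They report only what shows in the picture. A call takes as long as a camera call. They do not tell look-alikes from the thing itself.
- env.regions_of(picture, target): "region" (384x512 bool, what is visible of it) and "rect" ([left, top, right, bottom] in pixels, round what is visible of it).
The state is a dict: "time_s": time; "qpos": joint angles; "joint_velocities": joint speeds; "effort": joint torques, N m; "tool_pos": TCP position; "tool_rot": TCP orientation; "force": force on the tool from outside, world axes, zero at the start; "wrist_torque": the same for the moment, N m; "grip_width": finger opening in m.
Only numpy, scipy, OpenCV 4.12 (cv2) and the standard library are available. Lean on these libraries where they do the work, as an engineer would, in place of code of your own. Each camera call takes 0.05 s, during which the arm holds its last target. There are 200 camera calls.

### The job

Get the terracotta tube vase ready for spraying: roll it where it lies in its two V-rests, without lifting it out, until its raised white flat panel faces straight up and is level. Then take the yellow stencil off its sloping stand by the black grip and lay it flat and centred on the panel, long side along the tube, and let go, leaving the vase panel-up. Do not disturb the pots and tools standing around.

Things in the scene. Friction and masses are not known exactly. Their poses are not given: they have to be found in the camera images.
- v_rest_mid (a point): Fixed cradle: two aluminium V-forks (45 degree faces, 14 mm thick, 160 mm apart, tops 7 mm below the tube's axis) on a dark wood base 100 x 200 x 12 mm. This point lies midway between the forks on the axis of a tube lying in them, 90 mm above the table. Its z runs level along the V, roughly towards the robot, y straight up, x to the robot's right.
- tube_grip (a point): Loose terracotta tube vase, 50 mm diameter, 200 mm long, 0.45 kg, lying in the V-forks; it stays at any roll angle. This point: on its axis, mid-way along its bare round part between the forks (70 mm long), 36 mm from the tube's middle towards its dark mouth. z runs along the tube to the mouth, y square out of the panel. At the start the panel leans 20 to 50 degrees to the robot's left.
- tube_panel (a point): Centre of the outer face of the raised white flat panel on the tube: 72 mm long (along the tube) and 40 mm wide, its face 31 mm from the tube's axis, 70 mm along the tube from tube_grip. Same axes as tube_grip: y points square out of the panel, z along the tube.
- stencil_grip (a point): Loose yellow stencil, a slotted plate 44 (x) x 72 (y) x 4 mm, 60 g, with a black upright grip in its middle, 14 mm thick (y), 30 wide (x), 42 tall. This point: middle of the grip, 29 mm above the plate's underside along z, which points out through the grip. At the start it lies against the lower lip of a wooden stand sloping 35 degrees down to the robot's right.
- stencil_under (a point): Centre of the underside of the stencil plate; same axes as stencil_grip.
- cup: Bystander: cream bisque cup, 64 mm across, 79 mm tall.
- tile_a: Bystander: L-shaped test tile with green upright, 30 x 34 x 61 mm.
- tile_b: Bystander: L-shaped test tile with blue upright, 30 x 34 x 61 mm.
Mind the look-alikes: they are no part of the job. Of the things that look like the part that bears tube_grip, the larger one is meant.

How it is judged:
By the outcome, as a careful person would: the job done as asked, in the order asked, and still so for the second after the job is handed in, with the robot touching nothing.
It also fails if it takes over 50 s, if anything falls off the work surface, if the arm or the gripper's body presses on something with over 40 N, if the wrist force passes 120 N, or if a joint passes its speed limit or range.

## Working session

There is one attempt and no reset: what is moved stays moved. The work goes in short steps, Python scripts to look and compute and a tool call to move; the robot and the scene stay as the last step left them, time stands still between calls to the robot, and variables do not carry over. Pictures are saved under pics/ and viewed, about 8 in all and at most 12, crops included, and the job is handed in when it is done.

Besides the shell and the picture viewer there is one more tool, called after ">>>" by a JSON object that holds its "api" and its "payload". apply_moves: Moves the arm, as the interface text tells. Its arguments: {"type":"object","properties":{"targets":{"type":"array","items":{"type":"array"}},"hand":{"type":"number"},"squeeze":{"type":"number"}},"required":["targets"]}

```bash
ls; mkdir -p pics; cat > h.py <<'E'
import numpy as np, cv2, pickle
from cell import env
from scipy.spatial.transform import Rotation as R
def ray(p,uv):
    K=p["camera_matrix"];k1=p["k1"]
    d=(np.array(uv,float)-[K[0][2],K[1][2]])/[K[0][0],K[1][1]]
    s=d.copy()
    for _ in range(20): s=d/(1+k1*(s@s))
    T=np.linalg.inv(p["cfw"]); 
    v=T[:3,:3]@np.array([s[0],s[1],1]); return T[:3,3],v/np.linalg.norm(v)
def proj(p,X):
    X=np.atleast_2d(X);c=X@p["cfw"][:3,:3].T+p["cfw"][:3,3]
    s=c[:,:2]/c[:,2:];r2=(s**2).sum(1,keepdims=True);s=s*(1+p["k1"]*r2)
    K=np.array(p["camera_matrix"]);return s*[K[0,0],K[1,1]]+[K[0,2],K[1,2]]
def onz(p,uv,z):
    o,v=ray(p,uv);return o+v*(z-o[2])/v[2]
def shot(n,save=None):
    o=env.get_obs();p=env.read_camera(n)
    if n=="wrist":
        T=np.eye(4);T[:3,:3]=R.from_euler('xyz',o["tool_rot"],degrees=True).as_matrix();T[:3,3]=o["tool_pos"]
        p["cfw"]=np.linalg.inv(T@np.array(p["mount"]))
    else: p["cfw"]=np.array(p["camera_from_world"])
    if save: cv2.imwrite(f"pics/{save}.png",p["image"][:,:,::-1]); pickle.dump({k:p[k] for k in("camera_matrix","k1","cfw","image")},open(f"pics/{save}.pkl","wb"))
    return p
def tri(rs):
    A=np.zeros((3,3));b=np.zeros(3)
    for o,v in rs:
        M=np.eye(3)-np.outer(v,v);A+=M;b+=M@o
    return np.linalg.solve(A,b)
E
cat > /tmp/a.py <<'E'
from h import *
print(env.get_obs())
for n in("scene","top"):
    p=shot(n,n+"0"); print(n,"cam pos",np.linalg.inv(p["cfw"])[:3,3].round(3))
    for t in("tube_grip","stencil_grip","cup","tile_a"):
        for r in env.regions_of(p,t): 
            ys,xs=np.nonzero(r["region"]);print(t,round(r["conf"],2),[int(x) for x in r["rect"]],xs.mean().round(1),ys.mean().round(1),onz(p,(xs.mean(),ys.mean()),.08).round(3))
a,b=[cv2.imread(f"pics/{n}0.png") for n in("scene","top")]
E
PYTHONPATH=. python3 /tmp/a.py
```

```text
picsTraceback (most recent call last):
  File "/tmp/a.py", line 1, in <module>
    from h import *
  File "h.py", line 1, in <module>
    import numpy as np, cv2, pickle
ModuleNotFoundError: No module named 'cv2'
```

```bash
cp /tmp/a.py a.py; python3 a.py
```

```text
{'time_s': 0.0, 'qpos': array([74.60425944, 18.43806063, -4.015728  , 83.17423502,  1.29462558,
       78.54151984, -3.26061586]), 'joint_velocities': array([-0.00395514, -0.00613238,  0.01200014, -0.03115076,  0.06574681,
        0.01909099, -0.00924276]), 'effort': array([-2.46348254e-04, -4.91288316e+01, -4.04060371e-01, -3.12530744e+01,
       -6.38854830e-02,  4.36437281e-02,  1.72824857e-04]), 'tool_pos': array([ 0.18118418, -0.62366099,  0.22147871]), 'tool_rot': array([-1.79891408e+02,  5.35697260e-03,  1.62049763e+01]), 'force': array([-0.52679274, -0.9576621 ,  0.79235583]), 'wrist_torque': array([0.01325017, 0.02270785, 0.0515574 ]), 'grip_width': 0.08727878732416798}
scene cam pos [ 0.126 -0.383  0.971]
tube_grip 0.93 [235, 244, 328, 304] 282.3 272.7 [ 0.495 -0.037  0.08 ]
tube_grip 0.57 [118, 160, 162, 203] 139.5 182.3 [0.404 0.383 0.08 ]
stencil_grip 0.95 [170, 192, 202, 218] 184.7 204.4 [0.447 0.252 0.08 ]
cup 0.88 [300, 162, 328, 205] 312.3 182.5 [0.724 0.097 0.08 ]
tile_a 0.69 [374, 232, 397, 262] 386.7 249.0 [ 0.709 -0.148  0.08 ]
tile_a 0.67 [348, 211, 368, 237] 357.9 224.2 [ 0.712 -0.061  0.08 ]
top cam pos [0.374 0.141 1.31 ]
tube_grip 0.75 [132, 241, 182, 255] 154.7 248.0 [0.42  0.421 0.08 ]
tube_grip 0.58 [300, 190, 333, 265] 317.2 225.7 [ 0.492 -0.041  0.08 ]
stencil_grip 0.6 [204, 227, 221, 247] 211.9 238.0 [0.452 0.26  0.08 ]
stencil_grip 0.42 [302, 189, 334, 265] 317.1 225.8 [ 0.492 -0.04   0.08 ]
cup 0.71 [253, 131, 273, 152] 262.6 141.3 [0.739 0.119 0.08 ]
tile_a 0.72 [304, 135, 319, 155] 312.2 144.8 [ 0.731 -0.028  0.08 ]
```

View pics/scene0.png

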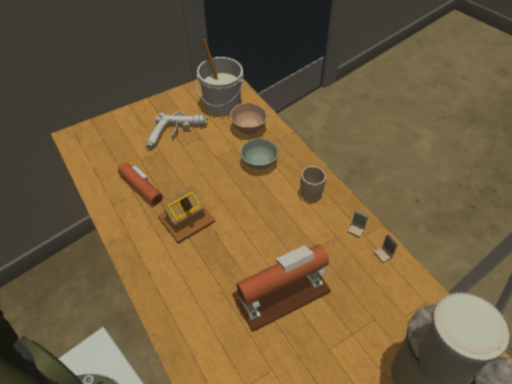

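View pics/top0.png

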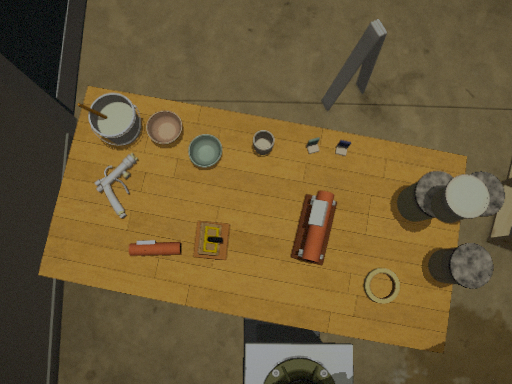

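```bash
cat > b.py <<'E'
from h import *
for n in("scene0","top0"):
    p=pickle.load(open(f"pics/{n}.pkl","rb"));im=p["image"];hsv=cv2.cvtColor(im,cv2.COLOR_RGB2HSV)
    for nm,lo,hi in(("tube",(3,130,110),(11,255,255)),("yel",(25,150,120),(33,255,255))):
        m=cv2.inRange(hsv,lo,hi);k,l,s,c=cv2.connectedComponentsWithStats(m)
        for i in np.argsort(-s[1:,4])[:2]+1:
            ys,xs=np.nonzero(l==i);r=cv2.minAreaRect(np.c_[xs,ys].astype(np.float32));bp=cv2.boxPoints(r)
            print(n,nm,s[i],np.round(r[0],1),[onz(p,b,.09).round(3)[:2].tolist() for b in bp])
E
python3 b.py; python3 -c "
from h import *
p=pickle.load(open('pics/top0.pkl','rb'));print(proj(p,[[.18,-.62,.22],[.46,-.05,.09]]))"
```

```text
scene0 tube [ 238  245   90   55 1392] [283.3 271.7] [[0.405, 0.004], [0.605, -0.044], [0.586, -0.087], [0.392, -0.038]]
scene0 tube [119 164  41  37 517] [138.3 180.8] [[0.384, 0.45], [0.415, 0.461], [0.417, 0.314], [0.388, 0.306]]
scene0 yel [179 200   1   1   1] [179. 200.] [[0.441, 0.264], [0.441, 0.264], [0.441, 0.264], [0.441, 0.264]]
top0 tube [303 191  31  71 734] [318.4 225.6] [[0.4, 0.002], [0.595, -0.046], [0.585, -0.088], [0.39, -0.04]]
top0 tube [129 243  51  12 512] [154.  248.3] [[0.43, 0.494], [0.437, 0.351], [0.407, 0.349], [0.4, 0.491]]
top0 yel [203 226  14  27 105] [210.4 238.9] [[0.415, 0.283], [0.485, 0.279], [0.482, 0.242], [0.412, 0.247]]
top0 yel [216 228   3   8  18] [217.  231.5] [[0.48, 0.248], [0.48, 0.242], [0.46, 0.242], [0.46, 0.247]]
[[548.49760531 344.40461307]
 [320.97392758 236.67319714]]
```

>>> {"api": "apply_moves", "payload": {"targets": [[[40,40,40],[0,0,0]],[[75,80,60],[0,0,-0.1]],[[100,125,60],[0,0,-0.2]],[[120,170,60],[0,0,-0.3]],[[140,215,60],[0,0,-0.4]],[[160,260,60],[0,0,-0.5]],[[180,305,60],[0,0,-0.524]],[[200,350,60],[0,0,-0.524]]], "hand": 87}}

```text
time_s: 1.3
tool_pos: [0.3734, -0.2914, 0.2829]
tool_rot: [179.9, -0.0, -13.9]
force: [0.7, -0.0, 0.0]
grip_width: 0.087
```

>>> {"api": "apply_moves", "payload": {"targets": [[[20,45,0],[0,0,0]],[[40,90,0],[0,0,0]],[[55,135,0],[0,0,0]],[[70,180,0],[0,0,0]],[[79,225,0],[0,0,0]],[[79,240,0],[0,0,0]],[[79,240,0],[0,0,0]]]}}

```text
time_s: 2.0
tool_pos: [0.452, -0.0507, 0.283]
tool_rot: [180.0, -0.0, -13.5]
force: [0.1, 0.1, 0.1]
grip_width: 0.0871
```

```bash
cat > c.py <<'E'
from h import *
import sys
o=env.get_obs();print(o["time_s"],o["tool_pos"].round(4),o["tool_rot"].round(2),o["qpos"].round(1),o["force"].round(1))
p=shot("wrist",sys.argv[1]);print(np.array(p["mount"]).round(3),np.linalg.inv(p["cfw"]).round(3))
for t in sys.argv[2:]:
    for r in env.regions_of(p,t): print(t,r["conf"],r["rect"])
E
python3 c.py w1 tube_grip
```

```text
2.0 [ 0.452  -0.0507  0.283 ] [ 1.7997e+02 -4.0000e-02 -1.3510e+01] [ 40.9  -6.8 -34.3 102.7  -3.8  82.9 -96.3] [0.1 0.1 0.1]
[[ 0.    -0.963 -0.27   0.075]
 [ 1.    -0.     0.001  0.   ]
 [-0.001 -0.27   0.963 -0.164]
 [ 0.     0.     0.     1.   ]] [[-0.234 -0.936 -0.262  0.524]
 [-0.972  0.225  0.062 -0.068]
 [ 0.001  0.269 -0.963  0.447]
 [ 0.     0.     0.     1.   ]]
tube_grip 0.75 [206.8, 39.6, 261.5, 227.4]
```

View pics/w1.png

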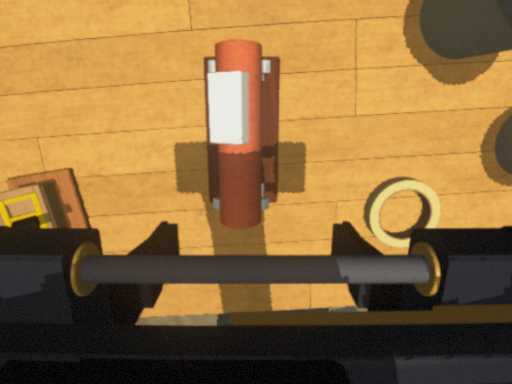

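```bash
cat > d.py <<'E'
from h import *
p=pickle.load(open("pics/w1.pkl","rb"));im=p["image"]
c=cv2.resize(im[30:240,190:290],None,fx=2.8,fy=2.8,interpolation=cv2.INTER_CUBIC)
s=pickle.load(open("pics/scene0.pkl","rb"))["image"][235:325,230:335]
s=cv2.resize(s,None,fx=4.5,fy=4.5,interpolation=cv2.INTER_CUBIC)
o=np.zeros((588,800,3),np.uint8);o[:c.shape[0],:280]=c;o[:s.shape[0],300:300+s.shape[1]]=s
cv2.imwrite("pics/crop1.png",o[:,:,::-1])
for r in(80,107,130):print(r,[tuple(int(v) for v in im[r,x]) for x in range(204,270,2)])
E
python3 d.py
```

```text
80 [(160, 115, 59), (127, 88, 65), (208, 201, 186), (235, 236, 227), (234, 235, 228), (234, 235, 227), (234, 236, 228), (234, 236, 228), (233, 235, 227), (235, 236, 228), (234, 235, 227), (236, 236, 228), (235, 236, 229), (234, 235, 229), (234, 235, 229), (235, 235, 229), (234, 235, 229), (235, 236, 231), (230, 228, 220), (192, 182, 167), (182, 174, 160), (182, 170, 155), (199, 144, 122), (216, 115, 75), (208, 109, 70), (194, 101, 63), (179, 93, 61), (163, 88, 56), (137, 78, 54), (130, 114, 102), (122, 102, 92), (121, 74, 46), (127, 77, 48)]
107 [(222, 165, 84), (136, 92, 55), (160, 138, 121), (230, 230, 222), (235, 236, 229), (236, 236, 229), (235, 236, 228), (235, 236, 228), (234, 234, 227), (236, 236, 229), (234, 234, 229), (233, 234, 228), (234, 235, 229), (234, 234, 229), (233, 233, 228), (233, 234, 230), (235, 235, 228), (234, 236, 229), (231, 230, 226), (195, 185, 170), (185, 175, 159), (184, 173, 158), (193, 150, 130), (215, 118, 81), (205, 109, 73), (194, 103, 67), (181, 99, 65), (159, 86, 59), (134, 78, 52), (116, 73, 46), (123, 75, 50), (118, 71, 47), (119, 74, 49)]
130 [(230, 174, 91), (183, 132, 72), (127, 92, 72), (213, 206, 191), (234, 235, 227), (234, 234, 226), (234, 234, 227), (235, 236, 227), (234, 234, 227), (235, 235, 228), (233, 234, 226), (234, 235, 228), (233, 234, 227), (234, 235, 230), (235, 236, 229), (235, 235, 229), (233, 234, 228), (233, 234, 227), (232, 232, 228), (204, 194, 180), (187, 176, 159), (181, 170, 156), (186, 153, 134), (214, 118, 83), (208, 111, 72), (196, 105, 68), (182, 97, 63), (160, 86, 57), (131, 71, 52), (119, 72, 49), (119, 70, 48), (121, 75, 49), (120, 72, 47)]
```

View pics/crop1.png

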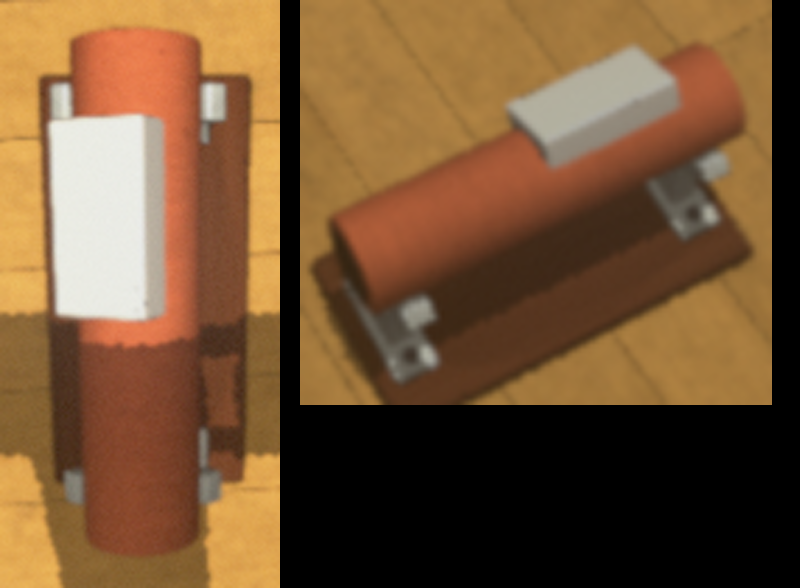

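```bash
cat > fit.py <<'E'
from h import *
from scipy.optimize import least_squares
import sys
def frame(q):
    cx,cy,yaw,phi=q
    u=np.array([np.cos(yaw),np.sin(yaw),0]);l=np.array([-u[1],u[0],0]);n=np.cos(phi)*np.array([0,0,1])+np.sin(phi)*l
    return np.array([cx,cy,.09]),u,l,n
def fit(p,thr=212,q0=(.494,-.043,-.24,.5),win=(30,240,180,300)):
    a,b,c,d=win;im=p["image"];m=np.zeros(im.shape[:2],np.uint8)
    m[a:b,c:d]=(im[a:b,c:d].min(2)>thr);k,lb,s,_=cv2.connectedComponentsWithStats(m);i=1+np.argmax(s[1:,4])
    ys,xs=np.nonzero(lb==i);box=cv2.boxPoints(cv2.minAreaRect(np.c_[xs,ys].astype(np.float32)))
    cs=[(np.c_[xs,ys]@np.array(w))for w in((-1,-1),(1,-1),(1,1),(-1,1))]
    quad=np.array([[xs[np.argmax(v)],ys[np.argmax(v)]] for v in cs],float)+np.array([[-.5,-.5],[.5,-.5],[.5,.5],[-.5,.5]])
    # tube silhouette rows below panel
    hsv=cv2.cvtColor(im,cv2.COLOR_RGB2HSV);E=[]
    cam=np.linalg.inv(p["cfw"])[:3,3]
    tm=cv2.inRange(hsv,(2,120,60),(12,255,255))
    def res(q):
        C,u,l,n=frame(q);t=np.cross(n,u) # left-ish dir when phi=0 -> sign
        t=t if t@l>0 else -t
        P=[C+.034*u+.031*n+a*u+b*t for a,b in((.036,.02),(.036,-.02),(-.036,-.02),(-.036,.02))]
        return np.r_[(proj(p,P)-quad).ravel(),(q[2]+.24)*20]
    r=least_squares(res,q0);return r,quad
if __name__=="__main__":
    p=pickle.load(open(f"pics/{sys.argv[1]}.pkl","rb"));r,quad=fit(p)
    print(quad,"\n",r.x[:2],np.rad2deg(r.x[2:]),"res",r.fun.round(1))
    C,u,l,n=frame(r.x);v=[C+s*.1*u+k*.025*l for s in(-1,1) for k in(1,-1)]
    print("sil approx",proj(p,v).round(1),"grip",(C-.036*u).round(4))
E
python3 fit.py w1
```

```text
[[208.5  73.5]
 [239.5  71.5]
 [241.5 141.5]
 [210.5 140.5]] 
 [ 0.4914419 -0.0459175] [-13.12840257  32.83457554] res [-0.3 -1.4  0.2 -1.9 -0.5  2.4  0.6  1.2  0.2]
sil approx [[223.3 220.5]
 [264.1 220.3]
 [217.2  43.7]
 [264.3  43.3]] grip [ 0.4564 -0.0377  0.09  ]
```

```bash
python3 -c "
from h import *
o=env.get_obs();print(o['time_s'],o['tool_pos'].round(4),o['tool_rot'].round(2),o['joint_velocities'].round(2))"
```

```text
2.1 [ 0.4516 -0.0549  0.2826] [ 1.7993e+02 -1.0000e-02 -1.3900e+01] [ 0.86  0.43  1.5   0.23  0.01  0.14 -0.13]
```

>>> {"api": "apply_moves", "payload": {"targets": [[[0,0,0],[0,0,0]]]}}

```text
time_s: 2.2
tool_pos: [0.4515, -0.0557, 0.2824]
tool_rot: [180.0, 0.0, -14.0]
force: [-0.3, -0.3, -0.2]
grip_width: 0.0871
```

>>> {"api": "apply_moves", "payload": {"targets": [[[4,17,-10],[-0.136,0.033,0]],[[8,34,-30],[-0.272,0.066,0]],[[12,50,-60],[-0.408,0.098,0]],[[16,67,-90],[-0.544,0.131,0]],[[16,67,-115],[-0.544,0.131,0]],[[16,67,-115],[-0.544,0.131,0]],[[16,67,-115],[-0.544,0.131,0]],[[16,67,-115],[-0.544,0.131,0]]], "hand": 87}}

```text
time_s: 3.0
tool_pos: [0.469, 0.0117, 0.1701]
tool_rot: [147.9, -0.4, -14.0]
force: [-1.1, 0.2, 1.4]
grip_width: 0.0868
```

```bash
python3 c.py w2 tube_grip|grep -v '\[\['; python3 -c "
from h import *
p=shot('scene','s2')"
```

```text
3.0 [0.469  0.0117 0.1701] [147.93  -0.41 -14.03] [  20.6   18.2  -51.8  103.4   35.7   91.4 -144.5] [-1.1  0.2  1.4]
 [ 1.    -0.     0.001  0.001]
 [-0.001 -0.27   0.963 -0.164]
 [-0.821  0.373 -0.433  0.077]
 [ 0.531  0.221 -0.818  0.31 ]
 [ 0.     0.     0.     1.   ]]
tube_grip 0.73 [216.6, 11.7, 283.1, 254.5]
```

View pics/w2.png

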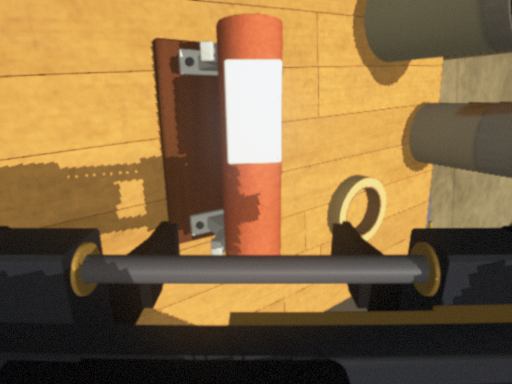

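```bash
cat > fit2.py <<'E'
from fit import *
def edges(p,rows,lo,hi):
    im=p["image"].astype(int);out=[]
    for r in rows:
        d=im[r,:,0]-im[r,:,1]; ratio=(im[r,:,0]-im[r,:,1])/(im[r,:,0]+1.)
        xs=[x for x in range(lo,hi) if ratio[x]>.40 and im[r,x,0]>60]
        out.append((r,min(xs),max(xs)))
    return out
def go(name,win,rows,lo,hi,thr=205):
    p=pickle.load(open(f"pics/{name}.pkl","rb"));_,quad=fit(p,thr=thr,win=win)
    e=edges(p,rows,lo,hi);print(e)
    def res(q):
        C,u,l,n=frame(q[:4]);off=np.array([q[4],0]);t=l*np.cos(q[3])-np.array([0,0,1])*np.sin(q[3])
        P=[C+.034*u+.031*n+a*u+b*t for a,b in((.036,.02),(.036,-.02),(-.036,-.02),(-.036,.02))]
        f=list((proj(p,P)-quad)[:,0])+list((proj(p,P)-quad)[:,1]*.5)
        ax=np.array([proj(p,C+s*u)[0] for s in np.linspace(-.11,.11,23)]);ax=ax[np.argsort(ax[:,1])]
        for r,a,b in e: f.append(1.5*(np.interp(r,ax[:,1],ax[:,0])-(a+b)/2))
        return f
    r=least_squares(res,(.494,-.043,-.23,.5,0));print(name,r.x[:2].round(4),np.rad2deg(r.x[2:4]).round(2),"res",r.fun.round(1),"quad",quad.tolist());return r.x
if __name__=="__main__":
    go("w1",(30,240,180,300),(48,56,62,160,180,200),212,266)
    go("w2",(20,240,190,300),(28,36,44,52,175,190,205,220),215,290)
E
python3 fit2.py
```

```text
[(48, 216, 260), (56, 216, 260), (62, 217, 260), (160, 218, 265), (180, 218, 265), (200, 221, 259)]
w1 [ 0.4917 -0.0434] [-13.07  27.23] res [-1.6  0.2  0.5 -0.6 -0.7 -0.8  0.8  0.9  0.5  0.7  0.2 -1.5 -0.9  2. ] quad [[208.5, 73.5], [240.5, 71.5], [241.5, 142.5], [210.5, 140.5]]
[(28, 218, 281), (36, 218, 281), (44, 218, 281), (52, 219, 281), (175, 224, 280), (190, 218, 280), (205, 216, 279), (220, 225, 280)]
w2 [ 0.4916 -0.0426] [-14.25  25.25] res [-1.6  2.7  0.7 -1.2 -0.7 -0.2  0.9  0.5  0.   0.1  0.1 -0.6 -2.7  1.9
  4.3 -3.1] quad [[226.5, 59.5], [280.5, 59.5], [280.5, 160.5], [228.5, 162.5]]
```

>>> {"api": "apply_moves", "payload": {"targets": [[[-4,-14,-24],[0,0,0]],[[-7,-28,-48],[0,0,0]],[[-11,-42,-72],[0,0,0]],[[-14,-56,-96],[0,0,0]],[[-14,-56,-96],[0,0,0]],[[-14,-56,-96],[0,0,0]],[[-14,-56,-96],[0,0,0]]]}}

```text
time_s: 3.85
tool_pos: [0.4553, -0.0414, 0.0734]
tool_rot: [148.0, -0.3, -13.8]
force: [-0.3, 0.5, 0.4]
grip_width: 0.0868
```

>>> {"api": "apply_moves", "payload": {"targets": [[[0,-3,0],[0,0,0]],[[0,-3,0],[0,0,0]]]}}

```text
time_s: 4.05
tool_pos: [0.4546, -0.0451, 0.0725]
tool_rot: [148.0, -0.2, -13.8]
force: [0.1, -0.1, -0.4]
grip_width: 0.0872
```

>>> {"api": "apply_moves", "payload": {"targets": [[[0,0,0],[0,0,0]],[[0,0,0],[0,0,0]],[[0,0,0],[0,0,0]],[[0,0,0],[0,0,0]],[[0,0,0],[0,0,0]],[[0,0,0],[0,0,0]],[[0,0,0],[0,0,0]],[[0,0,0],[0,0,0]]], "hand": 40, "squeeze": 15}}

```text
time_s: 4.85
tool_pos: [0.4539, -0.0451, 0.0715]
tool_rot: [148.0, -0.1, -13.8]
force: [0.4, -0.5, -0.8]
grip_width: 0.0493
```

>>> {"api": "apply_moves", "payload": {"targets": [[[0.3,1.1,-0.7],[0.0593,-0.0145,0]],[[0.5,2.2,-1.3],[0.1185,-0.029,0]],[[0.8,3.5,-1.8],[0.178,-0.0435,0]],[[1.1,4.7,-2.2],[0.237,-0.058,0]],[[1.4,6,-2.6],[0.296,-0.0725,0]],[[1.7,7.2,-2.9],[0.356,-0.087,0]],[[2.1,8.5,-3.1],[0.415,-0.1015,0]],[[2.4,9.7,-3.2],[0.474,-0.116,0]]]}}

```text
time_s: 5.65
tool_pos: [0.4559, -0.0354, 0.0683]
tool_rot: [176.0, -0.1, -13.8]
force: [-0.5, 1.4, -2.5]
grip_width: 0.0495
```

>>> {"api": "apply_moves", "payload": {"targets": [[[0,0,0],[0,0,0]],[[0,0,0],[0,0,0]],[[0,0,0],[0,0,0]]]}}

```text
time_s: 5.95
tool_pos: [0.4559, -0.0354, 0.0683]
tool_rot: [175.8, -0.1, -13.8]
force: [-0.1, 1.0, -0.8]
grip_width: 0.0496
```

```bash
python3 c.py w3 |grep -v '\[\['; python3 -c "
from h import *
p=pickle.load(open('pics/w3.pkl','rb'));w=p['image']
s=shot('scene','s3')['image'];t=shot('top','t3')['image'][180:275,280:350]
o=np.zeros((600,800,3),np.uint8);o[:384,:512]=w
c=cv2.resize(t,None,fx=3.9,fy=3.9);o[:c.shape[0],520:520+c.shape[1]]=c
c=cv2.resize(s[235:305,235:335],None,fx=3,fy=3);o[386:386+c.shape[0],:c.shape[1]]=c
cv2.imwrite('pics/comb3.png',o[:,:,::-1])"
```

```text
5.95 [ 0.4559 -0.0354  0.0683] [ 1.7584e+02 -8.0000e-02 -1.3790e+01] [  48.7    8.2  -53.1  117.7   12.3   59.1 -114.4] [-0.1  1.  -0.8]
 [ 1.    -0.     0.001  0.   ]
 [-0.001 -0.27   0.963 -0.164]
 [-0.969  0.249 -0.005 -0.042]
 [ 0.073  0.267 -0.961  0.232]
 [ 0.     0.     0.     1.   ]]
```

View pics/comb3.png

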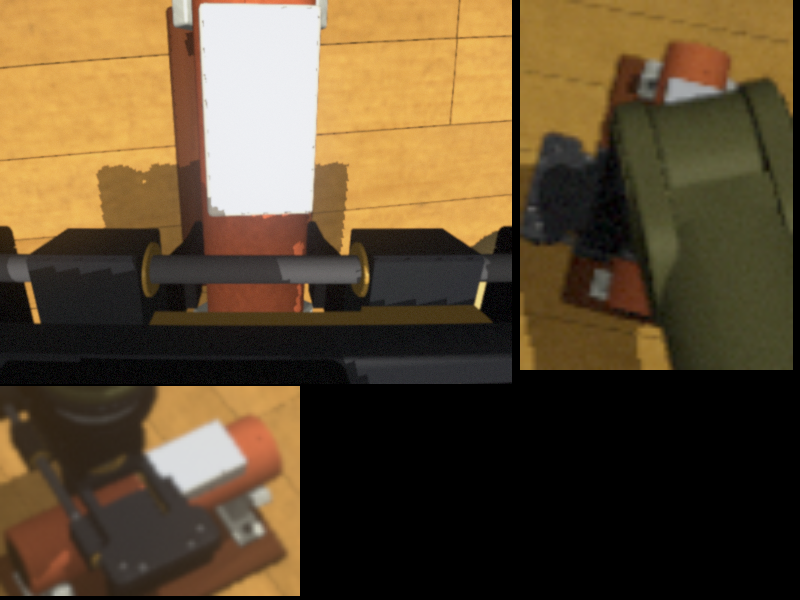

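```bash
cat >> fit2.py <<'E'
E
python3 - <<'E'
import sys
sys.argv=['x']
from fit2 import *
p=pickle.load(open("pics/w3.pkl","rb"));im=p["image"]
for r in (30,110,190,222,226,295):print(r,[tuple(int(v) for v in im[r,x]) for x in list(range(196,214,2))],'|',[tuple(int(v) for v in im[r,x]) for x in range(302,324,2)])
for thr in(150,205):
    go("w3",(2,222,190,325),(218,222,226,),190,322,thr)
E
```

```text
30 [(143, 74, 46), (142, 88, 68), (213, 202, 185), (237, 237, 233), (234, 236, 239), (237, 238, 241), (236, 238, 240), (237, 238, 242), (236, 238, 241)] | [(237, 238, 242), (235, 237, 240), (236, 238, 241), (235, 236, 240), (237, 238, 241), (238, 239, 242), (237, 238, 242), (237, 238, 240), (235, 233, 224), (204, 179, 147), (208, 154, 81)]
110 [(123, 79, 60), (131, 76, 59), (147, 86, 65), (155, 116, 101), (225, 220, 205), (237, 239, 236), (236, 237, 241), (238, 239, 242), (236, 237, 241)] | [(236, 238, 241), (237, 239, 242), (237, 238, 242), (238, 238, 241), (238, 239, 242), (239, 240, 242), (236, 237, 233), (230, 219, 196), (230, 178, 106), (233, 178, 99), (231, 178, 95)]
190 [(79, 56, 47), (82, 59, 52), (86, 58, 48), (102, 63, 52), (113, 70, 58), (142, 117, 105), (229, 225, 210), (236, 237, 234), (237, 238, 241)] | [(238, 239, 242), (236, 238, 241), (237, 238, 242), (238, 238, 241), (226, 227, 223), (219, 212, 198), (143, 119, 91), (137, 106, 70), (138, 104, 63), (137, 106, 66), (140, 107, 68)]
222 [(47, 36, 34), (40, 35, 34), (43, 35, 31), (78, 50, 43), (107, 61, 51), (114, 66, 48
[... 540 characters left out ...]
, (60, 45, 21), (123, 90, 44), (130, 95, 48), (123, 86, 43), (103, 54, 34), (108, 57, 35), (113, 57, 39)] | [(91, 47, 30), (203, 147, 73), (224, 163, 79), (216, 158, 78), (80, 60, 32), (26, 26, 20), (33, 27, 27), (36, 34, 31), (34, 29, 30), (35, 34, 32), (34, 30, 29)]
[(218, 204, 296), (222, 204, 303), (226, 203, 300)]
w3 [ 0.4924 -0.0415] [-13.81  -4.04] res [ 0.7 -1.   1.7 -2.  -2.7  1.2 -0.3  2.7  2.7 -2.6  0.4] quad [[200.5, 3.5], [324.5, 1.5], [311.5, 210.5], [211.5, 209.5]]
[(218, 204, 296), (222, 204, 303), (226, 203, 300)]
w3 [ 0.4926 -0.0412] [-12.94  -5.06] res [-2.1  2.1  2.  -1.3 -3.2  0.6 -0.1  4.5  2.3 -2.8  0.3] quad [[200.5, 4.5], [318.5, 1.5], [311.5, 208.5], [211.5, 206.5]]
```

```bash
cat > fit3.py <<'E'
from fit2 import *
def fit3(p,L,Rr,bot,T,free=True):
    def res(q):
        C,u,l,n=frame(q[:4]);C=C+[0,0,q[4]];t=l*np.cos(q[3])-np.array([0,0,1])*np.sin(q[3]);f=[]
        for s,obs in((.02,L),(-.02,Rr)):
            e=proj(p,[C+.034*u+.031*n+a*u+s*t for a in(-.036,.036)])
            for r,c in obs: f.append(e[0,0]+(r-e[0,1])*(e[1,0]-e[0,0])/(e[1,1]-e[0,1])-c)
        f.append((proj(p,C+.034*u+.031*n-.036*u)[0,1]-bot)*.5)
        e=proj(p,[C-.09*u,C+.09*u])
        for r,c in T:f.append(e[0,0]+(r-e[0,1])*(e[1,0]-e[0,0])/(e[1,1]-e[0,1])-c)
        return np.r_[f,q[4]*300]
    r=least_squares(res,(.492,-.043,-.235,.05,0));cv=np.linalg.inv(r.jac.T@r.jac)
    print(r.x.round(4),"deg",np.rad2deg(r.x[2:4]).round(2),"sd phi/px",np.rad2deg(cv[3,3]**.5).round(2),r.fun.round(1));return r.x
if __name__=="__main__":
    p=pickle.load(open("pics/w3.pkl","rb"))
    fit3(p,[(30,199.5),(110,203.3),(190,206.7)],[(30,320),(110,317),(190,312.7)],214,[(222,256),(226,255.3),(295,255)])
E
python3 fit3.py
```

```text
[ 0.4911 -0.043  -0.2387  0.0149 -0.0007] deg [-13.68   0.85] sd phi/px 1.09 [ 0.2 -0.2 -0.1  0.3 -0.4  0.2  0.  -0.6  0.1  0.5 -0.2]
```

>>> {"api": "apply_moves", "payload": {"targets": [[[0,0,0],[0,0,0]],[[0,0,0],[0,0,0]],[[0,0,0],[0,0,0]],[[0,0,0],[0,0,0]],[[0,0,0],[0,0,0]],[[0,0,0],[0,0,0]]], "hand": 87}}

```text
time_s: 6.7
tool_pos: [0.4563, -0.0357, 0.0684]
tool_rot: [175.9, -0.1, -13.9]
force: [0.6, 0.2, -0.3]
grip_width: 0.0847
```

>>> {"api": "apply_moves", "payload": {"targets": [[[0.5,2,30],[0,0,0]],[[1,4,70],[0,0,0]],[[0,3,120],[0.073,-0.017,0]],[[-8,0,160],[0.073,-0.017,0]],[[-8,0,160],[0.073,-0.017,0]],[[-8,0,160],[0.073,-0.017,0]],[[-8,0,160],[0.073,-0.017,0]]]}}

```text
time_s: 7.4
tool_pos: [0.4474, -0.0353, 0.2271]
tool_rot: [-179.8, 0.1, -13.8]
force: [-0.0, 0.2, 0.3]
grip_width: 0.0873
```

```bash
python3 c.py w4 stencil_grip|grep -v '\[\['; python3 -c "
from h import *
p=pickle.load(open('pics/w4.pkl','rb'));w=p['image']
o=cv2.resize(w[0:300,150:350],(400,600),interpolation=cv2.INTER_CUBIC)
c=cv2.resize(w,(400,300));o2=np.zeros((600,800,3),np.uint8);o2[:,:400]=o;o2[:300,400:]=c
cv2.imwrite('pics/comb4.png',o2[:,:,::-1])"
```

```text
7.4 [ 0.4474 -0.0353  0.2271] [-1.7981e+02  7.0000e-02 -1.3820e+01] [ 56.3  -7.3 -50.2 108.1  -5.9  76.7 -96.1] [-0.   0.2  0.3]
 [ 1.    -0.     0.001  0.   ]
 [-0.001 -0.27   0.963 -0.164]
 [-0.971  0.229  0.067 -0.054]
 [-0.003  0.271 -0.963  0.391]
 [ 0.     0.     0.     1.   ]]
stencil_grip 0.61 [0.8, 199.8, 24.2, 231.5]
```

View pics/comb4.png

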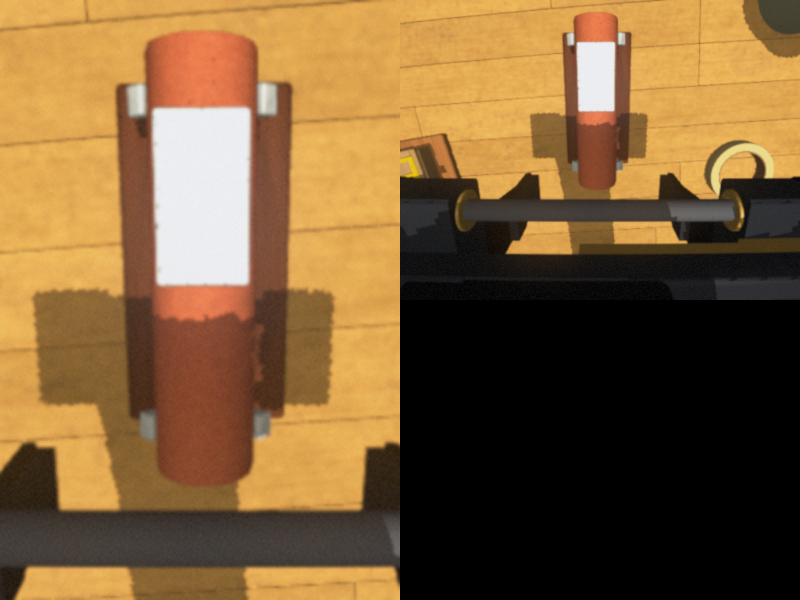

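```bash
cat > fit4.py <<'E'
from fit3 import *
import sys
def sub(line,thr,up):
    i=np.nonzero((line[:-1]<thr)&(line[1:]>=thr) if up else (line[:-1]>=thr)&(line[1:]<thr))[0]
    return i+(thr-line[i])/(line[i+1]-line[i])
def auto(name,rp,rt,x0,x1,xm):
    p=pickle.load(open(f"pics/{name}.pkl","rb"));im=cv2.GaussianBlur(p["image"],(1,7),0).astype(float);b=im[...,2]
    L=[(r,x0+sub(b[r,x0:xm],150,True)[-1]) for r in rp];Rr=[(r,xm+sub(b[r,xm:x1],150,False)[0]) for r in rp]
    rat=(im[...,0]-im[...,1])/(im[...,0]+1);T=[]
    for r in rt:
        a=sub(rat[r,x0-10:xm],.36,True)[-1]+x0-10;c=sub(rat[r,xm:x1+10],.36,False)[0]+xm;T.append((r,(a+c)/2));print(r,a.round(1),c.round(1),(c-a).round(1))
    bot=sub(b[:,xm],150,False)[0];print(L,Rr,bot)
    return fit3(p,L,Rr,bot,T)
if __name__=="__main__":
    auto("w4",(65,80,95,110,125),(24,30,36,42,48,146,150,154),215,285,250)
E
python3 fit4.py
```

```text
24 222.7 277.7 55.1
30 222.4 278.1 55.8
36 222.6 278.0 55.4
42 223.2 277.5 54.2
48 223.6 277.3 53.7
146 213.0 280.4 67.4
150 224.4 278.2 53.7
154 224.8 278.0 53.3
[(65, np.float64(225.71794871794873)), (80, np.float64(226.23880597014926)), (95, np.float64(226.5921052631579)), (110, np.float64(227.01818181818183)), (125, np.float64(227.5))] [(65, np.float64(274.7714285714286)), (80, np.float64(274.56060606060606)), (95, np.float64(274.3880597014925)), (110, np.float64(274.231884057971)), (125, np.float64(274.2173913043478))] 142.45714285714286
[ 4.917e-01 -4.120e-02 -2.466e-01 -3.050e-02 -4.000e-04] deg [-14.13  -1.75] sd phi/px 0.84 [ 0.4  0.1 -0.  -0.2 -0.4  0.3  0.2  0.1 -0.1 -0.4  0.   0.  -0.1 -0.1
 -0.2 -0.3  3.3 -1.3 -1.4 -0.1]
```

>>> {"api": "apply_moves", "payload": {"targets": [[[0,10,20],[0,0,0.145]],[[0,30,30],[0,0,0.29]],[[0,60,30],[0,0,0.435]],[[0,90,30],[0,0,0.58]],[[0,120,30],[0,0,0.725]],[[0,150,30],[0,0,0.87]],[[0,180,30],[0,0,1.015]],[[0,210,30],[0,0,1.16]]], "hand": 50}}

```text
time_s: 8.3
tool_pos: [0.4475, 0.1757, 0.2573]
tool_rot: [-179.7, -0.0, 53.0]
force: [-0.3, -0.4, -0.3]
grip_width: 0.0499
```

>>> {"api": "apply_moves", "payload": {"targets": [[[0,10,0],[0,0,0.145]],[[0,18,0],[0,0,0.29]],[[0,18,0],[0,0,0.435]],[[0,18,0],[0,0,0.585]],[[0,18,0],[0,0,0.585]],[[0,18,0],[0,0,0.585]]]}}

```text
time_s: 8.9
tool_pos: [0.4479, 0.1925, 0.2576]
tool_rot: [-179.7, -0.1, 86.0]
force: [0.7, -0.4, -0.1]
grip_width: 0.0499
```

```bash
python3 c.py w5 stencil_grip|grep -v '\[\['
```

```text
8.9 [0.4479 0.1925 0.2576] [-1.7972e+02 -8.0000e-02  8.5960e+01] [ 37.9  -0.7 -62.7 100.5  -0.8  80.  -28.7] [ 0.7 -0.4 -0.1]
 [ 1.    -0.     0.001  0.001]
 [-0.001 -0.271  0.963 -0.164]
 [-0.07  -0.961 -0.269  0.266]
 [-0.004  0.27  -0.963  0.422]
 [ 0.     0.     0.     1.   ]]
stencil_grip 0.78 [219.5, 88.6, 285.8, 142.9]
```

View pics/w5.png

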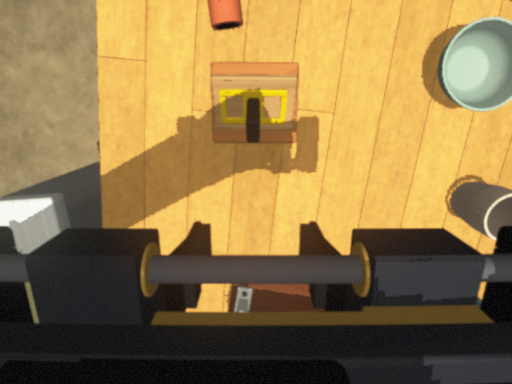

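```bash
cat > sf.py <<'E'
from h import *
from scipy.optimize import least_squares
import sys
def quad(p,win):
    a,b,c,d=win;hsv=cv2.cvtColor(p["image"],cv2.COLOR_RGB2HSV);m=np.zeros(hsv.shape[:2],np.uint8)
    m[a:b,c:d]=cv2.inRange(hsv[a:b,c:d],(24,140,90),(34,255,255))
    k,lb,s,_=cv2.connectedComponentsWithStats(m);m=np.isin(lb,1+np.nonzero(s[1:,4]>15)[0])
    ys,xs=np.nonzero(m);q=[]
    for w in((-1,-1),(1,-1),(1,1),(-1,1)):
        i=np.argmax(xs*w[0]+ys*w[1]);q.append([xs[i]+.5*w[0],ys[i]+.5*w[1]])
    return np.array(q)
def axes(yaw,sl=np.radians(35)):
    y=np.array([np.cos(yaw),np.sin(yaw),0]);lat=np.array([-y[1],y[0],0])
    n=np.cos(sl)*np.array([0,0,1])-np.sin(sl)*lat;up=np.cross(n,y) ;return y,up,n
if __name__=="__main__":
    p=pickle.load(open(f"pics/{sys.argv[1]}.pkl","rb"));q=quad(p,[int(v) for v in sys.argv[2].split(',')]);g=[float(v) for v in sys.argv[3].split(',')]
    def res(v):
        y,up,n=axes(v[3]);S=v[:3]
        P=[S+.004*n+a*y+b*up for a,b in((-.036,.022),(.036,.022),(.036,-.022),(-.036,-.022))]
        f=(proj(p,P)-q);G=proj(p,[S+.042*n-.015*up+k*.007*y for k in(-1,1)]).mean(0)
        return np.r_[f.ravel(),G-g]
    r=least_squares(res,(.452,.26,.06,-.07));v=r.x;y,up,n=axes(v[3]);G=v[:3]+.029*n
    print(q.tolist(),v.round(4),np.degrees(v[3]),"G",G.round(4),"TCP",(G-.019*n).round(4),"n",n.round(3),r.fun.round(1))
E
python3 sf.py w5 80,150,205,300 253,142
```

```text
[[219.5, 89.5], [286.5, 89.5], [284.5, 120.5], [219.5, 100.5]] [ 0.4516  0.2696  0.0542 -0.1754] -10.050367784678041 G [0.4487 0.2532 0.078 ] TCP [0.4506 0.2639 0.0624] n [-0.1   -0.565  0.819] [ 2.1 -7.5  1.5 -0.2 -2.6  1.3  2.  14.8 -3.2 -7. ]
```

>>> {"api": "apply_moves", "payload": {"targets": [[[0,2,-10],[0.13,-0.009,0]],[[0,4,-30],[0.26,-0.018,0]],[[-1,5,-55],[0.39,-0.027,0]],[[-1,6,-80],[0.52,-0.036,0]],[[-2,7,-105],[0.6095,-0.043,0]],[[-2,7,-105],[0.6095,-0.043,0]],[[-2,7,-105],[0.6095,-0.043,0]],[[-2,7,-105],[0.6095,-0.043,0]]]}}

```text
time_s: 9.8
tool_pos: [0.4474, 0.2007, 0.1554]
tool_rot: [179.9, -35.0, 86.4]
force: [0.1, 0.0, 1.0]
grip_width: 0.05
```

```bash
python3 c.py w6 stencil_grip|grep -v '\[\['
```

```text
9.8 [0.4474 0.2007 0.1554] [179.87 -35.01  86.4 ] [ 45.5   0.3 -47.1 120.2 -39.8  62.4  14.7] [0.1 0.  1. ]
 [ 1.     0.     0.     0.001]
 [-0.    -0.271  0.963 -0.164]
 [-0.064 -0.942  0.33   0.168]
 [ 0.002 -0.33  -0.944  0.333]
 [ 0.     0.     0.     1.   ]]
stencil_grip 0.93 [213.2, 163.5, 296.4, 222.6]
```

View pics/w6.png

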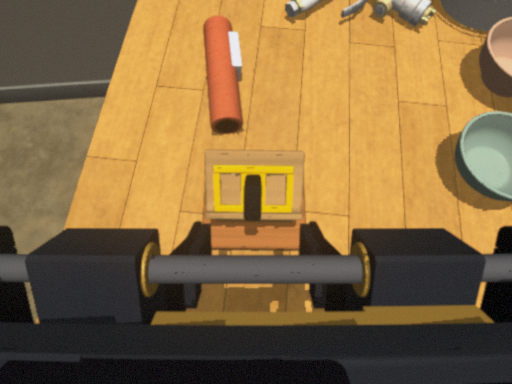

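```bash
python3 sf.py w6 158,218,205,305 253.3,220.5; python3 -c "
from h import *
p=pickle.load(open('pics/w6.pkl','rb'));im=p['image']
print([tuple(int(v) for v in im[207,x]) for x in range(206,222)]);print([tuple(int(v) for v in im[200,x]) for x in range(238,268,2)]);print([tuple(int(v) for v in im[y,253]) for y in range(172,226,3)])"
```

```text
[[213.5, 164.5], [292.5, 165.5], [290.5, 211.5], [214.5, 209.5]] [ 0.451   0.2668  0.0595 -0.0762] -4.36566935203242 G [0.4497 0.2502 0.0832] TCP [0.4506 0.2611 0.0676] n [-0.044 -0.572  0.819] [-0.1  0.3  0.6  0.2  0.5  0.2  0.1  1.3 -1.  -1.8]
[(188, 138, 81), (204, 158, 94), (211, 163, 99), (215, 166, 101), (217, 168, 103), (216, 168, 101), (212, 164, 97), (207, 161, 85), (218, 175, 53), (229, 190, 21), (234, 197, 16), (235, 199, 18), (235, 199, 16), (235, 199, 19), (235, 199, 18), (234, 198, 16)]
[(207, 158, 93), (219, 170, 84), (224, 183, 30), (105, 84, 26), (65, 52, 36), (63, 50, 33), (61, 46, 27), (62, 47, 30), (59, 47, 30), (64, 49, 34), (59, 47, 31), (97, 76, 31), (221, 175, 24), (231, 192, 48), (214, 164, 95)]
[(220, 178, 20), (91, 70, 20), (62, 50, 28), (61, 47, 26), (60, 46, 28), (64, 50, 34), (63, 51, 33), (64, 50, 36), (66, 52, 40), (60, 48, 28), (65, 51, 38), (62, 49, 33), (56, 48, 27), (59, 48, 35), (56, 43, 24), (55, 42, 27), (65, 50, 31), (116, 74, 37)]
```

>>> {"api": "apply_moves", "payload": {"targets": [[[1,20,-29],[0,0,0]],[[2,40,-58],[0,0,0]],[[2.5,50,-73],[0,0,0]],[[3,59,-86],[0,0,0]],[[3,59,-86],[0,0,0]],[[3,59,-86],[0,0,0]],[[3,59,-86],[0,0,0]]]}}

```text
time_s: 10.6
tool_pos: [0.4504, 0.2581, 0.0685]
tool_rot: [179.9, -35.0, 86.2]
force: [-0.0, 1.1, -0.6]
grip_width: 0.0497
```

>>> {"api": "apply_moves", "payload": {"targets": [[[0,1,0],[0,0,0]],[[0,1,0],[0,0,0]],[[0,1,0],[0,0,0]],[[0,1,0],[0,0,0]],[[0,1,0],[0,0,0]],[[0,1,0],[0,0,0]],[[0,1,0],[0,0,0]],[[0,1,0],[0,0,0]]], "hand": 5, "squeeze": 15}}

```text
time_s: 11.4
tool_pos: [0.4493, 0.2592, 0.0674]
tool_rot: [-179.9, -35.1, 86.1]
force: [-1.0, -2.7, 3.2]
grip_width: 0.0137
```

>>> {"api": "apply_moves", "payload": {"targets": [[[-1,-12,17],[0,0,0]],[[-2,-28,40],[0,0,0]],[[-4,-51,80],[0,0,0]],[[-4,-60,110],[-0.122,0.009,0]],[[-4,-80,130],[-0.244,0.017,0]],[[0,-110,150],[-0.366,0.026,0]],[[0,-140,150],[-0.488,0.034,0]],[[0,-160,150],[-0.6095,0.043,0]]]}}

```text
time_s: 12.2
tool_pos: [0.4502, 0.0971, 0.2187]
tool_rot: [-180.0, 0.3, 86.0]
force: [-0.3, -0.1, -2.2]
grip_width: 0.0141
```

>>> {"api": "apply_moves", "payload": {"targets": [[[10,-30,0],[0,0,-0.06]],[[25,-60,0],[0,0,-0.12]],[[40,-90,-10],[0,0,-0.175]],[[55,-115,-20],[0,0,-0.175]],[[65,-135,-30],[0,0,-0.175]],[[75,-150,-30],[0,0,-0.175]],[[75,-150,-30],[0,0,-0.175]],[[75,-150,-30],[0,0,-0.175]]]}}

```text
time_s: 13.0
tool_pos: [0.5238, -0.0501, 0.1869]
tool_rot: [-179.7, -0.2, 76.1]
force: [-0.5, 0.8, -0.6]
grip_width: 0.0137
```

```bash
python3 c.py w7 |grep -v '\[\['
```

```text
13.0 [ 0.5238 -0.0501  0.1869] [-1.7972e+02 -1.6000e-01  7.6070e+01] [ 49.7   9.2 -50.9 101.8   7.2  72.7 -17. ] [-0.5  0.8 -0.6]
 [ 1.    -0.     0.001  0.001]
 [-0.001 -0.271  0.963 -0.164]
 [-0.241 -0.935 -0.259  0.021]
 [-0.004  0.268 -0.963  0.351]
 [ 0.     0.     0.     1.   ]]
```

View pics/w7.png

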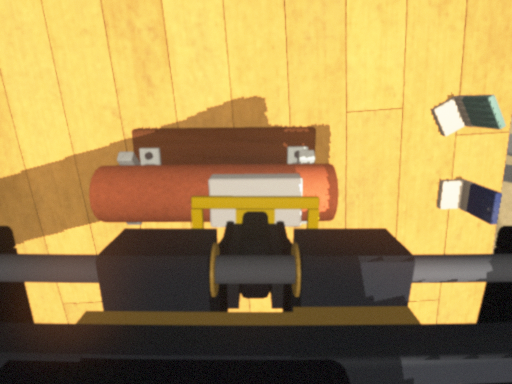

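```bash
cat > g.py <<'E'
from h import *
p=pickle.load(open("pics/w7.pkl","rb"));im=p["image"].astype(int)
T=np.linalg.inv(p["cfw"])@np.linalg.inv(np.array(env.read_camera("wrist")["mount"]))
for s in(0,.0016,.003):
  for zz in (.005,.007): print(s,zz,proj(p,[(T@[s+.022,k*.036,zz,1])[:3] for k in(1,-1)]).round(1).tolist())
C=np.array([.4915,-.042,.09]);u=np.array([np.cos(-.24),np.sin(-.24),0]);l=np.array([-u[1],u[0],0])
print("panel TL TR",proj(p,[C+.034*u+a*u+.02*l+[0,0,.031] for a in(-.036,.036)]).round(1).tolist())
print("tube top silh row?",proj(p,[C+a*u+.025*l for a in(-.1,.1)]).round(1).tolist())
print([tuple(im[y,215]) for y in range(192,212)]);print([tuple(im[215,x]) for x in range(186,206)]);print([tuple(im[203,x]) for x in range(312,324)])
print([tuple(im[y,220]) for y in range(168,182)]);print([tuple(im[185,x]) for x in range(203,214)],[tuple(im[185,x]) for x in range(297,309)])
print([tuple(im[y,150]) for y in range(158,172)])
E
python3 g.py | sed 's/np.int64(\([0-9]*\))/\1/g'
```

```text
0 0.005 [[316.6, 198.1], [190.3, 198.1]]
0 0.007 [[315.9, 197.1], [191.0, 197.1]]
0.0016 0.005 [[316.8, 195.4], [190.1, 195.4]]
0.0016 0.007 [[316.1, 194.4], [190.8, 194.4]]
0.003 0.005 [[316.9, 193.0], [190.0, 193.1]]
0.003 0.007 [[316.2, 192.1], [190.7, 192.1]]
panel TL TR [[207.7, 177.2], [302.4, 177.0]]
tube top silh row? [[99.5, 163.7], [332.6, 163.0]]
[(216, 205, 185), (219, 206, 188), (212, 199, 177), (190, 174, 144), (166, 143, 88), (180, 147, 46), (195, 156, 25), (204, 165, 29), (204, 166, 29), (205, 166, 31), (207, 166, 32), (205, 165, 32), (205, 167, 31), (203, 163, 29), (203, 164, 32), (200, 164, 50), (196, 170, 105), (206, 190, 159), (216, 202, 184), (217, 203, 187)]
[(157, 84, 52), (159, 85, 55), (154, 80, 49), (154, 82, 51), (161, 95, 48), (181, 128, 43), (198, 156, 30), (204, 162, 27), (204, 165, 24), (205, 164, 26), (205, 164, 17), (205, 165, 27), (205, 166, 29), (203, 163, 21), (202, 163, 28), (185, 149, 18), (156, 122, 29), (143, 95, 43), (152, 85, 54), (154, 83, 53)]
[(209, 166, 29), (209, 165, 30), (211, 168, 33), (211, 168, 31), (210, 167, 29), (210, 167, 32), (
[... 231 characters left out ...]
5, 123), (148, 138, 127), (169, 158, 144), (199, 188, 171), (208, 197, 179), (217, 203, 186)]
[(186, 97, 60), (188, 98, 65), (187, 101, 66), (186, 100, 69), (179, 107, 78), (183, 141, 121), (194, 177, 159), (210, 197, 180), (218, 206, 187), (216, 203, 186), (216, 208, 189)] [(221, 210, 192), (230, 224, 215), (247, 246, 246), (253, 252, 253), (253, 251, 249), (249, 224, 208), (249, 168, 128), (250, 153, 100), (250, 151, 98), (249, 146, 94), (249, 148, 93), (250, 150, 94)]
[(120, 111, 104), (155, 150, 138), (180, 176, 162), (188, 184, 170), (185, 181, 166), (171, 165, 149), (147, 132, 119), (133, 93, 73), (138, 78, 54), (142, 75, 48), (146, 78, 50), (151, 81, 53), (157, 85, 56), (158, 83, 53)]
```

>>> {"api": "apply_moves", "payload": {"targets": [[[0,-0.4,-20],[0,0,0]],[[0,-0.4,-38],[0,0,0]],[[0,-0.4,-46],[0,0,0]],[[0,-0.4,-50],[0,0,0]],[[0,-0.4,-50],[0,0,0]],[[0,-0.4,-50],[0,0,0]],[[0,-0.4,-50],[0,0,0]]]}}

```text
time_s: 13.8
tool_pos: [0.5248, -0.0509, 0.1382]
tool_rot: [-179.9, -0.1, 76.1]
force: [1.0, -0.5, 0.0]
grip_width: 0.0138
```

>>> {"api": "apply_moves", "payload": {"targets": [[[0,0,-1],[0,0,0]],[[0,0,-2],[0,0,0]],[[0,0,-3],[0,0,0]],[[0,0,-3],[0,0,0]],[[0,0,-3],[0,0,0]]]}}

```text
time_s: 14.3
tool_pos: [0.5242, -0.051, 0.1343]
tool_rot: [-179.8, -0.1, 76.1]
force: [-1.1, 0.0, -1.0]
grip_width: 0.014
```

>>> {"api": "apply_moves", "payload": {"targets": [[[0,0.4,-0.5],[0,0,0]],[[0,0.4,-1],[0,0,0]],[[0,0.4,-1.5],[0,0,0]],[[0,0.4,-1.5],[0,0,0]],[[0,0.4,-1.5],[0,0,0]]]}}

```text
time_s: 14.8
tool_pos: [0.5242, -0.0506, 0.1329]
tool_rot: [-179.8, -0.1, 76.1]
force: [-0.1, -0.5, -0.8]
grip_width: 0.014
```

```bash
python3 -c "
from h import *
o=env.get_obs();print(o['time_s'],o['tool_pos'].round(4),o['force'].round(2),o['wrist_torque'].round(3))
w=shot('wrist','w8')['image'];t=shot('scene','s8')['image']
o=np.zeros((600,800,3),np.uint8);o[:384,:512]=w
c=cv2.resize(t[235:305,235:335],None,fx=2.8,fy=2.8);o[386:386+c.shape[0],:c.shape[1]]=c
c=cv2.resize(w[140:235,160:350],None,fx=2.2,fy=2.2);o[386:386+c.shape[0],300:300+c.shape[1]]=c
cv2.imwrite('pics/comb8.png',o[:,:,::-1])"
```

```text
14.8 [ 0.5242 -0.0506  0.1329] [-0.13 -0.55 -0.83] [-0.048 -0.02   0.005]
```

View pics/comb8.png

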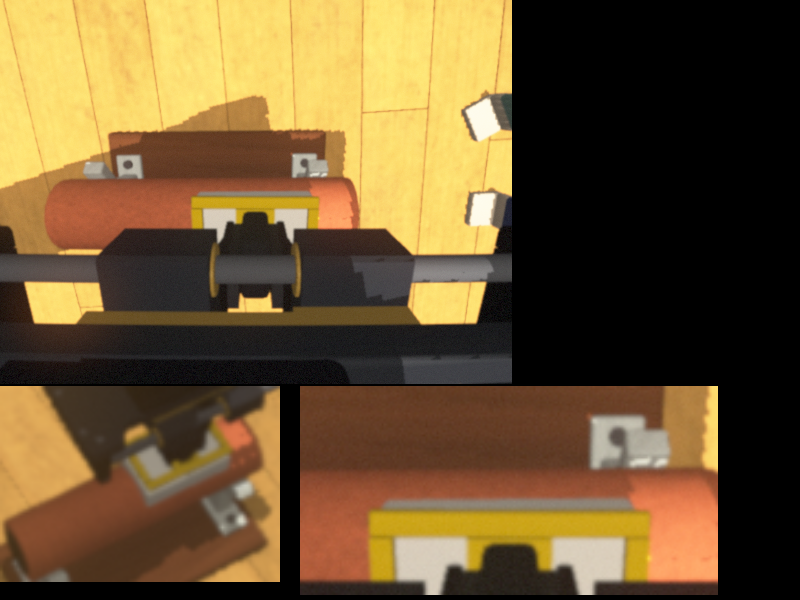

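>>> {"api": "apply_moves", "payload": {"targets": [[[-0.6,0.1,-0.5],[0,0,0]],[[-0.6,0.1,-1],[0,0,0]],[[-0.6,0.1,-1.5],[0,0,0]],[[-0.6,0.1,-1.5],[0,0,0]],[[-0.6,0.1,-1.5],[0,0,0]]]}}

```text
time_s: 15.4
tool_pos: [0.5237, -0.0505, 0.1314]
tool_rot: [-179.8, -0.1, 76.1]
force: [0.3, 0.4, -0.9]
grip_width: 0.0142
```

>>> {"api": "apply_moves", "payload": {"targets": [[[0,0,-0.5],[0,0,0]],[[0,0,-1],[0,0,0]],[[0,0,-1],[0,0,0]]]}}

```text
time_s: 15.7
tool_pos: [0.5236, -0.0505, 0.1303]
tool_rot: [-179.8, -0.1, 76.1]
force: [0.1, 0.3, -0.2]
grip_width: 0.0138
```

>>> {"api": "apply_moves", "payload": {"targets": [[[0,0,-0.5],[0,0,0]],[[0,0,-1],[0,0,0]],[[0,0,-1],[0,0,0]],[[0,0,-1],[0,0,0]]]}}

```text
time_s: 16.1
tool_pos: [0.5236, -0.0505, 0.1294]
tool_rot: [-179.8, -0.1, 76.1]
force: [-0.2, 1.0, -0.6]
grip_width: 0.0137
```

>>> {"api": "apply_moves", "payload": {"targets": [[[0,0,-0.5],[0,0,0]],[[0,0,-1],[0,0,0]],[[0,0,-1],[0,0,0]],[[0,0,-1],[0,0,0]]]}}

```text
time_s: 16.5
tool_pos: [0.5236, -0.0505, 0.1284]
tool_rot: [-179.8, -0.1, 76.1]
force: [-1.1, 0.5, 0.3]
grip_width: 0.0137
```

>>> {"api": "apply_moves", "payload": {"targets": [[[0,0,-0.5],[0,0,0]],[[0,0,-1],[0,0,0]],[[0,0,-1],[0,0,0]],[[0,0,-1],[0,0,0]]]}}

```text
time_s: 16.9
tool_pos: [0.5237, -0.0505, 0.1277]
tool_rot: [-179.8, -0.1, 76.1]
force: [-1.4, -0.0, 4.2]
grip_width: 0.0137
```

>>> {"api": "apply_moves", "payload": {"targets": [[[0,0,0.3],[0,0,0]],[[0,0,0.3],[0,0,0]],[[0,0,0.3],[0,0,0]],[[0,0,0.3],[0,0,0]],[[0,0,0.3],[0,0,0]]], "hand": 40}}

```text
time_s: 17.4
tool_pos: [0.5236, -0.0505, 0.1276]
tool_rot: [-179.8, -0.1, 76.1]
force: [-0.4, -1.7, 0.5]
grip_width: 0.0387
```

>>> {"api": "apply_moves", "payload": {"targets": [[[0,0,8],[0,0,0]],[[0,0,20],[0,0,0]],[[0,0,50],[0,0,0]],[[-5,-40,80],[0,0,0]],[[-10,-80,100],[0,0,0]],[[-10,-80,100],[0,0,0]],[[-10,-80,100],[0,0,0]],[[-10,-80,100],[0,0,0]]]}}

```text
time_s: 18.2
tool_pos: [0.5137, -0.1292, 0.2278]
tool_rot: [-179.8, -0.1, 76.2]
force: [0.8, 0.9, -0.5]
grip_width: 0.0397
```

```bash
python3 c.py w9 stencil_grip |grep -v '\[\['; python3 -c "
from h import *
w=pickle.load(open('pics/w9.pkl','rb'))['image'];t=shot('scene','s9')['image'];tp=shot('top','t9')['image']
o=np.zeros((600,800,3),np.uint8);o[:384,:512]=w
c=cv2.resize(t[235:305,235:335],None,fx=2.8,fy=2.8);o[386:386+c.shape[0],:c.shape[1]]=c
c=cv2.resize(tp[180:275,280:350],None,fx=4,fy=4);o[:c.shape[0],515:515+c.shape[1]]=c
c=cv2.resize(t,None,fx=.55,fy=.55);o[386:386+c.shape[0],300:300+c.shape[1]]=c
cv2.imwrite('pics/comb9.png',o[:,:,::-1])"
```

```text
18.2 [ 0.5137 -0.1292  0.2278] [-1.7981e+02 -9.0000e-02  7.6190e+01] [ 56.2   7.3 -48.1  98.2   5.5  77.1  -6.8] [ 0.8  0.9 -0.5]
 [ 1.    -0.     0.001  0.001]
 [-0.001 -0.271  0.963 -0.164]
 [-0.239 -0.935 -0.261 -0.058]
 [-0.003  0.269 -0.963  0.392]
 [ 0.     0.     0.     1.   ]]
stencil_grip 0.76 [202.9, 66.4, 290.4, 126.2]
stencil_grip 0.2 [89.6, 67.8, 324.2, 127.5]
```

View pics/comb9.png

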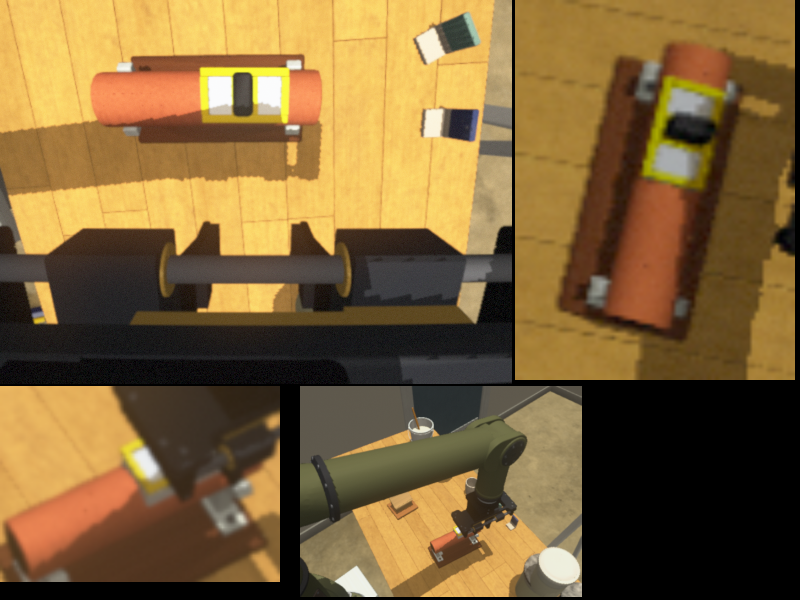

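```bash
python3 - <<'E'
from sf import *
p=pickle.load(open("pics/w9.pkl","rb"));q=quad(p,(55,140,190,300));print(q.tolist())
W=np.array([onz(p,c,.125) for c in q]);c=W.mean(0);d=W[1]-W[0]+W[2]-W[3]
u=np.array([np.cos(-.24),np.sin(-.24),0]);l=np.array([-u[1],u[0],0]);e=c-np.array([.5244,-.0506,.125])
print(c.round(4),"yaw",np.degrees(np.arctan2(d[1],d[0])).round(1),"off along/left mm",(e@u*1e3).round(1),(e@l*1e3).round(1),"size",(np.linalg.norm(W[1]-W[0])*1e3).round(1),(np.linalg.norm(W[2]-W[1])*1e3).round(1))
E
```

```text
[[199.5, 67.5], [286.5, 66.5], [287.5, 121.5], [200.5, 109.5]]
[ 0.5252 -0.0459  0.125 ] yaw -17.5 off along/left mm -0.4 4.7 size 70.3 43.6
```

```bash
python3 - <<'E'
from h import *
p=pickle.load(open("pics/w9.pkl","rb"))
u=np.array([np.cos(-.24),np.sin(-.24),0]);l=np.array([-u[1],u[0],0])
a,t,b=[onz(p,c,.125) for c in((199.5,67.5),(286.5,66.5),(287.5,121.5))];e=(a+b)/2-[.5244,-.0506,.125];d=t-a
print((e@u*1e3).round(1),(e@l*1e3).round(1),np.degrees(np.arctan2(d[1],d[0])).round(1))
C=np.array([.4915,-.042,.09]);print(proj(p,[C-.1*u,C+.1*u]).round(1).tolist())
im=p["image"].astype(int);rat=(im[...,0]-im[...,1])/(im[...,0]+1.)
for x in(150,180,196,300):print(x,[round(v,2) for v in rat[66:80,x]],[round(v,2) for v in rat[114:132,x]])
b=im[:,:,2];print([tuple(map(int,im[y,215])) for y in range(62,74)],[tuple(map(int,im[y,215])) for y in range(112,130)])
E
```

```text
0.3 2.1 -13.3
[[103.4, 98.7], [316.0, 97.8]]
150 [np.float64(0.39), np.float64(0.4), np.float64(0.42), np.float64(0.45), np.float64(0.44), np.float64(0.46), np.float64(0.48), np.float64(0.48), np.float64(0.49), np.float64(0.47), np.float64(0.47), np.float64(0.47), np.float64(0.47), np.float64(0.47)] [np.float64(0.47), np.float64(0.47), np.float64(0.49), np.float64(0.48), np.float64(0.49), np.float64(0.49), np.float64(0.48), np.float64(0.46), np.float64(0.47), np.float64(0.47), np.float64(0.46), np.float64(0.45), np.float64(0.47), np.float64(0.41), np.float64(0.38), np.float64(0.42), np.float64(0.41), np.float64(0.43)]
180 [np.float64(0.41), np.float64(0.41), np.float64(0.42), np.float64(0.42), np.float64(0.44), np.float64(0.46), np.float64(0.47), np.float64(0.48), np.float64(0.48), np.float64(0.49), np.float64(0.46), np.float64(0.47), np.float64(0.47), np.float64(0.46)] [np.float64(0.49), np.float64(0.48), np.float64(0.48), np.float64(0.45), np.float64(0.46), np.float64(0.47), np.float64(0.47), np.float64(0.47), np.float64(0.44), np.float64(0.47), np.float64(0.47), np.float64(0.43), 
[... 1036 characters left out ...]
 np.float64(0.46), np.float64(0.46), np.float64(0.46), np.float64(0.46), np.float64(0.45), np.float64(0.43), np.float64(0.34), np.float64(0.24), np.float64(0.2), np.float64(0.2), np.float64(0.25), np.float64(0.3), np.float64(0.3)]
[(143, 85, 52), (140, 86, 53), (139, 83, 50), (144, 87, 51), (152, 100, 45), (208, 176, 49), (246, 240, 48), (251, 249, 50), (251, 250, 52), (251, 250, 49), (251, 250, 54), (251, 249, 49)] [(205, 192, 175), (202, 189, 169), (196, 175, 134), (193, 162, 76), (193, 156, 34), (194, 155, 35), (193, 157, 37), (194, 157, 41), (191, 154, 39), (183, 146, 36), (157, 122, 36), (126, 86, 40), (113, 72, 44), (102, 62, 42), (94, 61, 40), (97, 62, 44), (89, 57, 35), (89, 58, 38)]
```

```bash
python3 -c "
from h import *
print(env.sign_off())"
```

```text
the job is handed in; nothing more can be done
None
```

The vase is panel-up in its rests with the stencil lying on the panel, and I handed the job in with the arm well clear, about 18 s into the 50 s allowed.

- **Vase:** I gripped the bare part and rolled it about 28° about its own axis in the V-rests, without lifting it. The look just after I let go put the panel within about 1–2° of level. One automatic fit gave −1.75°, but that included a bad edge reading; without it, my hand estimate was about −0.5°.
- **Stencil:** I took it off the stand by the black grip, lowered it until it touched at about 4 N, and released it.
    - **Along the tube:** it is within about 0.5 mm of centred, and its long side lines up with the tube to within about 1°.
    - **Across the tube:** it sits about 1–2 mm to the robot's left of the panel's centre. I left that rather than risk disturbing the vase.
- **Check that failed:** the automatic corner finder misread one shadowed corner in the last picture and reported a 4.7 mm offset. I worked from the other corners and edges instead.
- **Not re-measured:** I did not measure the panel's level again once the stencil was on it. In the last pictures it looked flat.
- **Surroundings:** the arm was not near any of the pots or tools, and measured contact forces stayed under about 5 N. The last pictures show both tiles standing; I did not check the cup and pots one by one.

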